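# Park and lock the food slicer's carriage

## Task

The slicing is done, so make the food slicer safe: with a fingertip press the red spring button on its carriage down, keep it down while you push the carriage along its rail to the left, past the brass catch, until the carriage stands fully home in front of the blade, then let go so that the button springs right up and locks it there. Only press and push: the slicer must not be lifted, tipped or shoved out of place, the blade must not be touched, and the things lying round it must stay where they are.

Things in the scene. Friction and masses are not known exactly. Their poses are not given: they have to be found in the camera images.
- slicer: white food slicer standing loose on rubber feet, 200 (x) x 310 (y) x 210 mm high, 3 kg. Origin: centre of its underside, on the worktop. Its x points from the open carriage side (facing the robot) to the rear, y along the carriage's rail to the left, where the round blade is, z up. Motor housing and thickness plate start at x = +10 mm and are 175 to 210 mm high; the plinth is 40 mm high.
- carriage_table (a joint): travel of the aluminium carriage along its rail, in m: 0 right end, 0.140 left end (slicer's +y), fully home in front of the blade. Friction about 1.5 N. With the button up it slides freely from 0 to 0.112, where the steel tooth under the button meets the brass catch; the button must be down from 0.112 to 0.136; from 0.136 to 0.140 the tooth is past the catch and can rise behind it.
- lock_button (a joint): how far the red button is pressed, in m: 0 up (locking), 0.008 fully down. Spring: 2 N to start it, about 5 N fully down. Its tooth clears the catch when it is pressed 0.0045 or more.
- button_top (a point): centre of the flat top of the red round button, 26 mm across, at the carriage's front; 84 mm above the worktop when up, 76 mm when fully down (still 6 mm above the black block round it). Moves with the carriage and down when pressed; axes as the slicer's. 70 mm behind it (x) the carriage has a wall 117 mm high on its right edge, 100 mm behind it a grey shield 156 mm high.
- fin (a point): point on the right-hand face of the carriage's upright black push fin. The face lies 24 mm to the left (slicer's +y) of the button's axis, is 36 mm wide (slicer's x) and reaches 104 mm above the worktop, 20 mm above the raised button; the fin is 7 mm thick. A finger pressing the button can push the carriage left by it. Moves with the carriage; axes as the slicer's.
- catch (a point): centre of the small brass catch (14 mm along the rail) under the lip of the steel rail on the slicer's front, 30 mm above the worktop; fixed to the slicer.
- blade: round steel slicer blade, 149 mm in diameter, upright, facing the robot at the left half of the slicer; its centre is 122 mm above the worktop, 70 mm to the left (y) and 11 mm to the rear (x) of the slicer's origin. The origin of this entry is the slicer's origin. Not to be touched.
- lemon: lemon, 83x58x58 mm, on the chopping board left of the slicer; origin at its underside
- fork: fork, 206x28x13 mm, lying along the slicer's front; origin at its underside
- espresso_cup: striped espresso cup, 60x83x49 mm, beside the slicer's left end; origin at its underside
- tomato_tin: round food tin, 76 mm across, 58 mm high, beside the slicer's left end, towards the rear; origin at its underside

How it is judged:
By the outcome, as a careful person would: the job done as asked, in the order asked, and still so for the second after the job is handed in, with the robot touching nothing.
It also fails if it takes over 38 s, if anything falls off the work surface, if the arm or the gripper's body presses on something with over 40 N, if the wrist force passes 120 N, or if a joint passes its speed limit or range.

## Robot

A 7-joint arm with a two-finger parallel gripper is mounted at the origin on a cart in front of the work surface, level with it; the furniture and walls round the work are solid. World frame = base frame: x ahead of the robot, y to its left, z up, the work surface at z = 0. Lengths are in m, angles in rad, forces in N, time in s.
With the tool pointing down it reaches from about 0.35 to 0.9 m from the base axis. Payload 8.1 kg.
Tool frame: the origin (TCP) lies at the very end of the fingers, on their centre line; the grasp point (between the pads) lies 19 mm behind it (grasp_offset is the distance from the TCP to the grasp point, in m); z points along the fingers, y is the line along which they close (so a half turn about z gives the same grasp; the last joint's range is limited). The gripper opens to 92 mm and grips with 3 to 60 N. Pads are 19 mm wide; open, the fingers measure 130 mm over their backs; the gripper's body (75 mm by 190 mm) begins 47 mm behind the grasp point.
Start: joints at [1.068, 0.434, 0.025, 1.573, -0.012, 1.134, -0.075], TCP at [0.243, -0.576, 0.227] pointing down, gripper open.
Joint ranges: [-2.62, 2.62], [-0.44, 2.09], [-1.27, 1.32], [0.08, 2.57], [-1.32, 4.46], [0.12, 2], [-2.74, 2.74]. Speed limits (rad/s): [2.22, 2.22, 3.01, 3.01, 3.14, 3.14, 3.14].

## Interface

Orientations are given as a rotation vector (axis times angle).
In Python, from cell import observe, get_image, camera_params, sign_off, silhouettes, grasp_offset gives the robot as it stands. The module is installed in compiled form; this text tells all that it offers.
- The arm moves only by the tool jog_arm, never from a script. Its argument "motion" is a list that holds one entry, the list of rows, each a list of 7 numbers: the shift along the tool's x, y, z in m, then the turn, a rotation vector about the tool's x, y, z in rad, then the closure, from -1 (fully open) to 1 (shut), so that 0 is half open. In form: [[[dx, dy, dz, wx, wy, wz, hand], ...]]. A call has 1 to 10 rows; each row is the pose to reach, as a shift and turn from the pose commanded when the call began, along the tool's axes at that moment; what a row does not reach only later rows make up. A row lasts 1/12 s, in which the tool goes at most 41.7 mm and 7.16 degrees, less where a joint would pass 70% of its speed; a pose out of reach is approached as far as the arm can. A call with a gripper value outside its range is refused whole. The fingers move at their own pace and stop on an object; "force" is the grip in N (left out, the last holds). Time passes only in rows, so rows that repeat a pose let the fingers close. It gives the time, the measured TCP pose, the force, the opening and the grip force at its end, in the units of the state.
- observe(): the state, without advancing time (a new reading comes with each control period).
- get_image(name): name is "side" or "top" or "wrist"; returns the picture (480x640x3 uint8, red, green, blue); there is no depth.
- camera_params(name): a dict with "vertical_fov" (degrees; the focal length in pixels is half the picture's height over the tangent of half this angle, whatever the lens; pixels are square), "cx", "cy" (the principal point, pixels), "T" (4x4, takes a point from camera to world coordinates). Camera axes: x right, y down, z forward; pixel columns grow to the right and rows downward; lengths in m; the calibration is good to about 2 mm. The wrist camera is an equidistant fisheye: a pixel r from the principal point sees the ray r / f radians off the axis. A picture is of the moment at which its call begins: read the wrist's pose just before it. camera_params takes no time and is no camera call; for the wrist camera it gives the pose at the moment of the call.
- sign_off(): hands the job in; it is judged then, once.
Trained networks look in the newest picture that a camera, given by its name, has taken for a name from the list of things; names that differ only in an ending like _2 or _b are one class to them, and where a whole thing is asked for, a point or a joint stands for the part that bears it (a point fixed in the world has none). Each returns a list of dicts, best first, with "p" (0 to 1); they miss things now and then, are a little off and sometimes report something else, mostly with a low value. They report only what shows in the picture. A call takes as long as a camera call.
- silhouettes(query, camera): "mask" (480x640 bool, what is visible of it) and "pixel" ([column, row] in pixels, amid what is visible of it).
The state is a dict: "clock": time; "joints": joint angles; "dq": joint speeds; "joint_efforts": joint torques, N m; "position": TCP position; "ee_rot": TCP orientation; "force": force on the tool from outside, world axes, zero at the start; "ft_torque": the same for the moment, N m; "width": opening from 0.0 (shut) to 1.0 (fully open); "gripper_force": force on a finger pad.
Only numpy, scipy, OpenCV 4.12 (cv2) and the standard library are available. Lean on these libraries where they do the work, as an engineer would, in place of code of your own. Each camera call takes 0.05 s, during which the arm holds its last target. There are 200 camera calls.

## Working session

There is one attempt and no reset: what is moved stays moved. The work goes in short steps, Python scripts to look and compute and a tool call to move; the robot and the scene stay as the last step left them, time stands still between calls to the robot, and variables do not carry over. Pictures are saved under pics/ and viewed, at most 10 in all, crops included, and the job is handed in when it is done.

Besides the shell and the picture viewer there is one more tool, called after "Emit:" in YAML: its name, and indented under it one key for each argument. jog_arm: Moves the arm, as the interface text tells. Its arguments: {"type":"object","properties":{"motion":{"type":"array"},"force":{"type":"number"}},"required":["motion"]}

```bash
mkdir -p pics; cat > h.py <<'E'
import numpy as np, cv2
from cell import *
def ray(c,px):
    P=camera_params(c);f=240/np.tan(np.radians(P["vertical_fov"])/2);T=np.array(P["T"])
    d=np.array([(px[0]-P["cx"])/f,(px[1]-P["cy"])/f,1.])
    if c=="wrist":
        r=np.hypot(d[0],d[1]);d=np.array([d[0]/r*np.sin(r),d[1]/r*np.sin(r),np.cos(r)]) if r>1e-9 else d
    return T[:3,3],T[:3,:3]@d
def atz(c,px,z):
    o,d=ray(c,px);return o+d*(z-o[2])/d[2]
def proj(c,p):
    P=camera_params(c);f=240/np.tan(np.radians(P["vertical_fov"])/2);T=np.array(P["T"])
    q=T[:3,:3].T@(np.array(p)-T[:3,3])
    if c=="wrist":
        a=np.arctan2(np.hypot(q[0],q[1]),q[2]);u=q[:2]/np.hypot(q[0],q[1])*a
    else:u=q[:2]/q[2]
    return u*f+[P["cx"],P["cy"]]
E
python3 - <<'E'
from h import *
o=observe();print({k:np.round(o[k],3) for k in o})
ims=[]
for c in("top","side"):
    im=get_image(c);cv2.imwrite(f"pics/{c}0.png",im[:,:,::-1])
    P=camera_params(c);print(c,P["vertical_fov"],np.round(P["T"],3).tolist())
    for n in("lock_button","button_top","fin","catch","slicer","blade"):
        for s in silhouettes(n,c)[:2]:
            print(c,n,round(s["p"],2),np.round(s["pixel"],1),s["mask"].sum(),np.round(atz(c,s["pixel"],.084),3))
E
```

```text
{'clock': np.float64(0.0), 'joints': array([ 1.068,  0.435,  0.025,  1.574, -0.012,  1.134, -0.075]), 'dq': array([ 0.   , -0.002,  0.   , -0.001,  0.001, -0.002,  0.001]), 'joint_efforts': array([ 1.0000e-03, -6.6787e+01,  9.8500e-01, -3.1446e+01, -6.1000e-02,
        4.3000e-02,  0.0000e+00]), 'position': array([ 0.243, -0.575,  0.226]), 'ee_rot': array([-3.078e+00, -6.230e-01,  1.000e-03]), 'force': array([ 0.753, -0.419,  0.35 ]), 'ft_torque': array([-0.044, -0.016,  0.019]), 'gripper_force': np.float64(0.0), 'width': np.float64(1.0)}
top 49.752795227090786 [[-0.009, -0.935, 0.355, 0.233], [-1.0, 0.009, -0.003, 0.325], [-0.0, -0.355, -0.935, 0.903], [0.0, 0.0, 0.0, 1.0]]
top lock_button 0.79 [420.5 290.7] 219 [0.44  0.16  0.084]
top button_top 0.55 [417.3 290.3] 185 [0.441 0.165 0.084]
top fin 0.73 [412.4 250.2] 6951 [0.509 0.168 0.084]
top catch 0.77 [388.4 220.7] 27712 [0.563 0.205 0.084]
top slicer 0.91 [388.6 223.5] 27715 [0.558 0.205 0.084]
top slicer 0.72 [414.2 249.3] 7059 [0.511 0.165 0.084]
side 44.38724796857049 [[-0.381, -0.517, 0.766, -0.152], [-0.925, 0.215, -0.315, 0.573], [-0.002, -0.829, -0.56, 0.586], [0.0, 0.0, 0.0, 1.0]]
side lock_button 0.74 [417.1 252.8] 274 [0.43  0.173 0.084]
side lock_button 0.73 [351.3 217.2] 31006 [0.553 0.22  0.084]
side button_top 0.83 [420.2 249.5] 248 [0.435 0.164 0.084]
side button_top 0.57 [260.7 301.7] 1579 [0.414 0.416 0.084]
side fin 0.69 [390.8 222.5] 8153 [0.516 0.169 0.084]
side fin 0.36 [423.6 249.3] 196 [0.434 0.159 0.084]
side catch 0.77 [349.1 217.4] 31127 [0.554 0.223 0.084]
side slicer 0.88 [349.2 221.4] 31212 [0.544 0.228 0.084]
side blade 0.86 [311.5 199. ] 5522 [0.63  0.257 0.084]
```

```bash
python3 - <<'E'
import cv2
a=cv2.imread("pics/top0.png")[120:390,200:560];b=cv2.imread("pics/side0.png")[100:370,200:560]
cv2.imwrite("pics/c0.png",cv2.resize(cv2.vconcat([a,b]),None,fx=1.1,fy=1.1))
a=cv2.resize(cv2.imread("pics/top0.png")[150:350,290:490],(400,400),interpolation=cv2.INTER_CUBIC);b=cv2.resize(cv2.imread("pics/side0.png")[130:330,270:470],(400,400),interpolation=cv2.INTER_CUBIC)
cv2.imwrite("pics/c1.png",cv2.hconcat([a,b]))
E
```

```text
(no output)
```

View pics/c0.png

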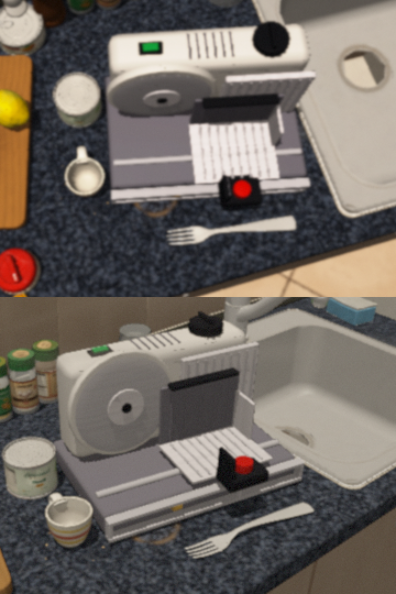

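View pics/c1.png

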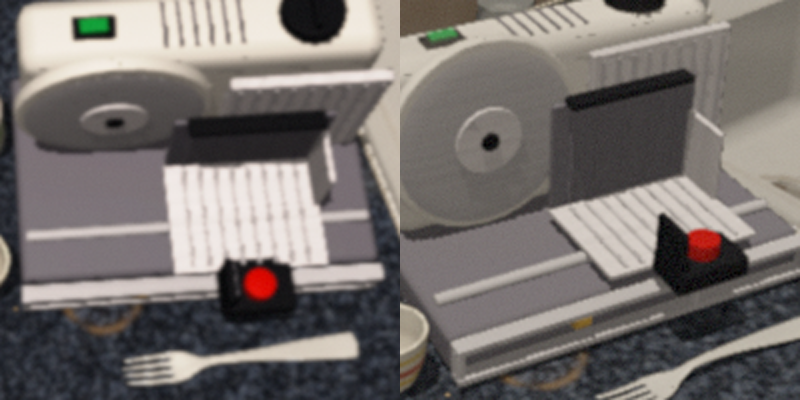

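The pictures show the slicer nearly square to the robot. The red button's top is at (420,291) in the top view and (422,249) in the side view. The catch is at (361,291) in the side view, and the front rail edge runs (301,298)–(481,287) in the top view. Next I triangulate these.

```bash
cat > m.py <<'E'
from h import *
def red(c,im,near):
    h=cv2.cvtColor(im,cv2.COLOR_RGB2HSV);m=((h[...,0]<8)|(h[...,0]>172))&(h[...,1]>150)&(h[...,2]>90)
    n,l,s,ce=cv2.connectedComponentsWithStats(m.astype(np.uint8))
    i=1+np.argmin(np.hypot(*(ce[1:]-near).T)+1e3*(s[1:,4]<40));return ce[i],s[i]
def rgb(f):return cv2.imread(f)[:,:,::-1].copy()
def fit(obs):
    A=[];b=[]
    for o,d in obs:
        d=d/np.linalg.norm(d);M=np.eye(3)-np.outer(d,d);A.append(M);b.append(M@o)
    return np.linalg.lstsq(np.vstack(A),np.hstack(b),rcond=None)[0]
E
python3 - <<'E'
from m import *
t,st=red("top",rgb("pics/top0.png"),(420,291));s,ss=red("side",rgb("pics/side0.png"),(422,250))
print(t,st,s,ss)
print("tri",fit([ray("top",t),ray("side",s)]),atz("top",t,.082),atz("side",s,.08), "side top disc",atz("side",(422,249),.084))
L,R=atz("top",(301,298),.04),atz("top",(481,287.5),.04);print("front",L,R,np.linalg.norm(L-R),np.degrees(np.arctan2(-(L-R)[0],(L-R)[1])))
for z in(.03,):print("catch",atz("side",(361,291.5),z))
E
```

```text
[419.75892857 291.375     ] [412 283  17  17 224] [421.49321267 252.09954751] [414 245  17  16 221]
tri [0.44094156 0.15850961 0.07405907] [0.43933152 0.16068124 0.082     ] [0.43370167 0.16272128 0.08      ] side top disc [0.43548448 0.1612588  0.084     ]
front [0.44022833 0.35508357 0.04      ] [0.4557226  0.04687779 0.04      ] 0.3085950094535216 2.8779791665036645
catch [0.44009994 0.25565726 0.03      ]
```

Emit:
jog_arm:
  motion:
    - [[0.03,-0.02,0,0,0,0.04,1],[0.062,-0.043,0,0,0,0.08,1],[0.095,-0.066,0,0,0,0.12,1],[0.128,-0.088,0,0,0,0.16,1],[0.16,-0.11,0,0,0,0.2,1],[0.192,-0.132,0,0,0,0.24,1],[0.224,-0.155,0,0,0,0.28,1],[0.256,-0.177,0,0,0,0.32,1],[0.288,-0.199,0,0,0,0.349,1],[0.317,-0.219,0,0,0,0.349,1]]

```text
clock: 1.53
position: [0.4512, -0.2483, 0.2271]
ee_rot: [3.141, 0.078, 0.001]
force: [0.4, -0.8, -0.1]
width: 0.325
gripper_force: 0.0
```

Emit:
jog_arm:
  motion:
    - [[0.001,-0.035,0,0,0,0,1],[0.001,-0.075,0,0,0,0,1],[0.002,-0.115,0,0,0,0,1],[0.002,-0.155,0,0,0,0,1],[0.003,-0.195,0,0,0,0,1],[0.003,-0.235,0,0,0,0,1],[0.004,-0.275,0,0,0,0,1],[0.004,-0.315,0.01,0,0,0,1],[0.005,-0.355,0.02,0,0,0,1],[0.005,-0.388,0.03,0,0,0,1]]

```text
clock: 2.37
position: [0.4351, 0.1402, 0.1969]
ee_rot: [-3.139, -0.082, -0.003]
force: [0.8, -0.1, -0.6]
width: 0.005
gripper_force: 0.0
```

```bash
python3 - <<'E'
from m import *
o=observe();im=get_image("wrist");P=camera_params("wrist");print(o["position"],o["width"],o["joints"],np.round(P["T"],3).tolist(),P["vertical_fov"])
g=proj("wrist",(.4375,.161,.084));print(g)
c,s=red("wrist",im,g);print(c,s,atz("wrist",c,.083))
s2=get_image("side");a,b=im[:,:,::-1],s2[:,:,::-1]
cv2.imwrite("pics/w1.png",im[:,:,::-1]);cv2.imwrite("pics/s1.png",b)
cv2.imwrite("pics/v1.png",cv2.vconcat([cv2.resize(a,(400,300)),cv2.resize(b[120:330,250:530],(400,300))]))
E
```

```text
[0.4351311  0.14018782 0.19692704] 0.005414677869865031 [-0.12484918  0.22061042 -0.35678206  1.98311581  0.09367585  0.9515015
 -2.04687724] [[0.058, -0.965, -0.255, 0.503], [-0.998, -0.057, -0.011, 0.149], [-0.004, 0.255, -0.967, 0.353], [0.0, 0.0, 0.0, 1.0]] 65.70646984690485
[302.1794648  235.24370189]
[291.928 235.872] [279 223  26  26 500] [0.43632828 0.16870731 0.083     ]
```

View pics/v1.png

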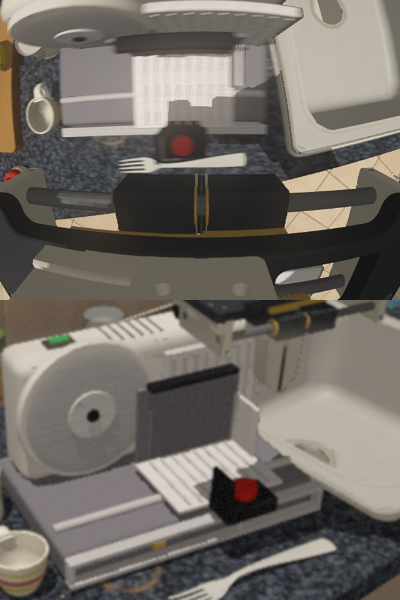

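The wrist view has the button at (292,236) and the closed fingertips near (322,371). The estimates of y differ: 0.161 from the fixed cameras and 0.169 from the wrist. I'll check them against the visible fingertips and move closer.

```bash
python3 - <<'E'
from m import *
tp=observe()["position"]
for c in("wrist","side","top"):print(c,proj(c,tp),proj(c,(.4375,.161,.084)),proj(c,(.4375,.167,.084)))
t=get_image("top")[:,:,::-1];a=cv2.imread("pics/w1.png");b=cv2.imread("pics/s1.png")
u,v=proj("side",tp).astype(int);p,q=proj("top",tp).astype(int)
cut=lambda i,x,y:cv2.resize(i[max(y-60,0):max(y-60,0)+120,x-60:x+60],(260,260),interpolation=cv2.INTER_CUBIC)
print(u-60,max(v-60,0),p-60,q-60)
cv2.imwrite("pics/v2.png",cv2.hconcat([cut(a,320,360),cut(b,u,v),cut(t,p,q)]))
E
```

```text
wrist [320.3390875  301.96250045] [297.26364058 235.07311504] [289.26625778 234.62244987]
side [442.56019289 179.95488404] [421.43679911 248.21988134] [417.8795969  249.13450811]
top [447.14458292 275.09995991] [419.87248818 292.17469688] [416.17124824 292.20813961]
382 119 387 215
```

View pics/v2.png

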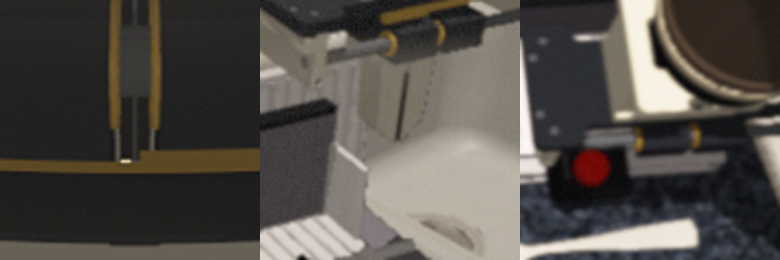

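Arm was still settling in that picture, so I retake with the pose read first.

```bash
python3 - <<'E'
from m import *
o=observe();g=proj("wrist",(.4375,.161,.084));im=get_image("wrist")
c,s=red("wrist",im,g);print(o["position"],o["dq"],g,c,s,atz("wrist",c,.083),observe()["position"])
t=get_image("top");s2=get_image("side");ct,_=red("top",t,(420,291));cs,_=red("side",s2,(421,250));print(ct,cs,fit([ray("top",ct),ray("side",cs),ray("wrist",c)]))
cv2.imwrite("pics/w2.png",im[:,:,::-1])
E
```

```text
[0.43449509 0.13971086 0.19626062] [ 0.0491389  -0.02088205  0.05626375  0.00277795  0.00718242  0.01611353
  0.03552348] [292.84117597 235.62729296] [295.89107413 234.16187595] [280 218  31  30 661] [0.43909234 0.15670057 0.083     ] [0.43506869 0.13770144 0.19654466]
[419.62962963 291.55555556] [421.69082126 252.2705314 ] [0.43943271 0.15768708 0.07473413]
```

Emit:
jog_arm:
  motion:
    - [[0.004,-0.01,0.01,0,0,0,1],[0.004,-0.0195,0.025,0,0,0,1],[0.004,-0.0195,0.045,0,0,0,1],[0.004,-0.0195,0.065,0,0,0,1],[0.004,-0.0195,0.083,0,0,0,1],[0.004,-0.0195,0.095,0,0,0,1],[0.004,-0.0195,0.101,0,0,0,1],[0.004,-0.0195,0.101,0,0,0,1],[0.004,-0.0195,0.101,0,0,0,1]]

```text
clock: 3.42
position: [0.4389, 0.156, 0.0962]
ee_rot: [3.14, 0.077, 0.001]
force: [0.8, -0.3, 0.9]
width: 0.008
gripper_force: 0.0
```

```bash
python3 - <<'E'
from m import *
for i in range(3):
    o=observe();print(o["position"],o["force"],o["ee_rot"])
    im=get_image(["side","top","wrist"][i]); cv2.imwrite(f"pics/n{i}.png",im[:,:,::-1])
s=cv2.imread("pics/n0.png")[190:290,370:470];t=cv2.imread("pics/n1.png")[240:340,370:470];w=cv2.imread("pics/n2.png")[200:400,220:420]
cv2.imwrite("pics/v3.png",cv2.hconcat([cv2.resize(i,(266,400),interpolation=cv2.INTER_CUBIC) if 0 else cv2.resize(i,(266,266),interpolation=cv2.INTER_CUBIC) for i in(s,t,w)]))
E
```

```text
[0.43888647 0.15602119 0.09617763] [ 0.8065807  -0.30271791  0.86978727] [3.14040188e+00 7.72611052e-02 6.56474019e-04]
[0.4390819  0.15642241 0.09651587] [ 0.24386838  0.21431344 -0.88018816] [-3.14045450e+00 -7.77819880e-02 -1.83973534e-03]
[0.43915587 0.15665316 0.09664825] [0.72221803 0.08289874 0.73511314] [-3.14023930e+00 -7.82909264e-02 -2.46814362e-03]
```

View pics/v3.png

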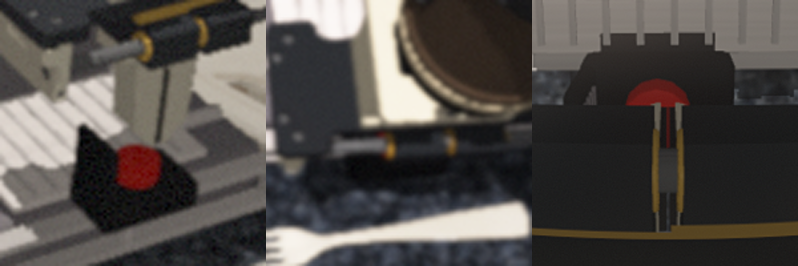

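Side view: the closed fingertip hangs just over the button, about 5 mm to its right, and the wrist view agrees. I'll shift 4 mm left and press.

Emit:
jog_arm:
  motion:
    - [[0,-0.002,0,0,0,0,1],[0,-0.004,0,0,0,0,1],[0,-0.004,0.004,0,0,0,1],[0,-0.004,0.008,0,0,0,1],[0,-0.004,0.012,0,0,0,1],[0,-0.004,0.015,0,0,0,1],[0,-0.004,0.017,0,0,0,1],[0,-0.004,0.017,0,0,0,1]]

```text
clock: 4.23
position: [0.4381, 0.1609, 0.0784]
ee_rot: [3.14, 0.08, -0.001]
force: [-0.6, -0.1, 4.6]
width: 0.001
gripper_force: 2.0
```

```bash
python3 - <<'E'
from m import *
for i in range(4):
    o=observe();print(o["position"],o["force"],o["clock"])
    im=get_image("side")
cv2.imwrite("pics/n3.png",im[:,:,::-1])
E
```

```text
[0.43809775 0.16087049 0.07836214] [-0.63713958 -0.09512091  4.62575825] 4.2333
[0.43814872 0.16085171 0.07859191] [-0.50124524  0.61416489  4.41288109] 4.2833
[0.43815584 0.16086602 0.07873824] [-0.14135407 -0.07928846  3.21276383] 4.3333
[0.43816233 0.16083853 0.07879527] [-1.76320946  0.69404795  4.43584617] 4.3833
```

Emit:
jog_arm:
  motion:
    - [[0,0,0.001,0,0,0,1],[0,0,0.0013,0,0,0,1],[0,-0.002,0.0013,0,0,0,1],[0,-0.005,0.0013,0,0,0,1],[0,-0.008,0.0013,0,0,0,1],[0,-0.012,0.0013,0,0,0,1],[0,-0.017,0.0013,0,0,0,1],[0,-0.023,0.0013,0,0,0,1],[0,-0.029,0.0013,0,0,0,1],[0,-0.035,0.0013,0,0,0,1]]

```text
clock: 5.27
position: [0.4361, 0.1965, 0.0774]
ee_rot: [3.14, 0.08, -0.001]
force: [-2.0, -1.7, 4.8]
width: 0.006
gripper_force: 2.2
```

```bash
python3 - <<'E'
from m import *
for i in range(3):
    o=observe();print(o["position"],o["force"],o["clock"])
    im=get_image("side")
u,v=proj("side",o["position"]).astype(int)
cv2.imwrite("pics/n4.png",cv2.resize(im[v-70:v+80,u-100:u+100,::-1],(600,450),interpolation=cv2.INTER_CUBIC))
E
```

```text
[0.43610079 0.19650758 0.07735806] [-1.96041232 -1.69133826  4.7987274 ] 5.2667
[0.43607201 0.19808197 0.07748437] [-1.87053485  1.16116559  4.46366612] 5.3167
[0.43608051 0.19767594 0.07747849] [-3.25486506  2.34289131  4.69875052] 5.3667
```

View pics/n4.png

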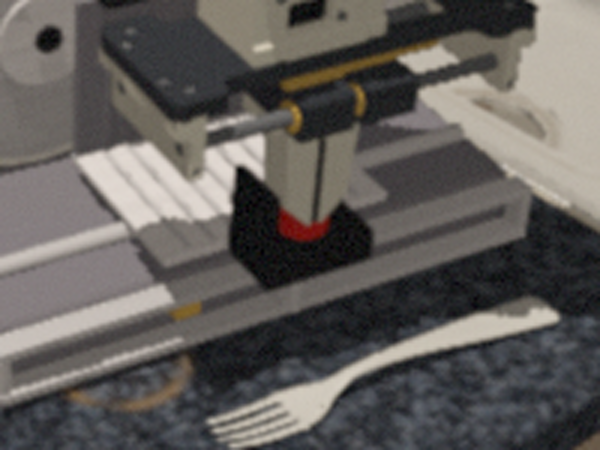

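The finger holds the button down and the carriage has moved with it; the catch is still to its left, and the fork and slicer look undisturbed. I'll keep pushing.

Emit:
jog_arm:
  motion:
    - [[0,-0.004,0,0,0,0,1],[0,-0.01,0,0,0,0,1],[-0.0003,-0.016,0,0,0,0,1],[-0.0005,-0.022,0,0,0,0,1],[-0.0005,-0.028,0,0,0,0,1],[-0.001,-0.034,0,0,0,0,1],[-0.001,-0.04,0,0,0,0,1],[-0.001,-0.045,0,0,0,0,1],[-0.001,-0.049,0,0,0,0,1],[-0.001,-0.052,0,0,0,0,1]]

```text
clock: 6.25
position: [0.4331, 0.2484, 0.0775]
ee_rot: [-3.14, -0.08, -0.001]
force: [0.2, -0.6, 4.4]
width: 0.003
gripper_force: 2.1
```

```bash
python3 - <<'E'
from m import *
for i in range(3):
    o=observe();print(o["position"],o["force"],o["clock"])
    im=get_image("side")
u,v=proj("side",o["position"]).astype(int)
cv2.imwrite("pics/n5.png",cv2.resize(im[v-70:v+80,u-100:u+100,::-1],(600,450),interpolation=cv2.INTER_CUBIC))
E
```

```text
[0.4331351  0.24841023 0.07754997] [ 0.2191035  -0.55495645  4.37105571] 6.25
[0.43311439 0.24897561 0.07761606] [ 1.35586565 -0.5631615   4.20374311] 6.3
[0.43312289 0.24872261 0.07761559] [1.49088724 0.9205503  3.92052541] 6.35
```

View pics/n5.png

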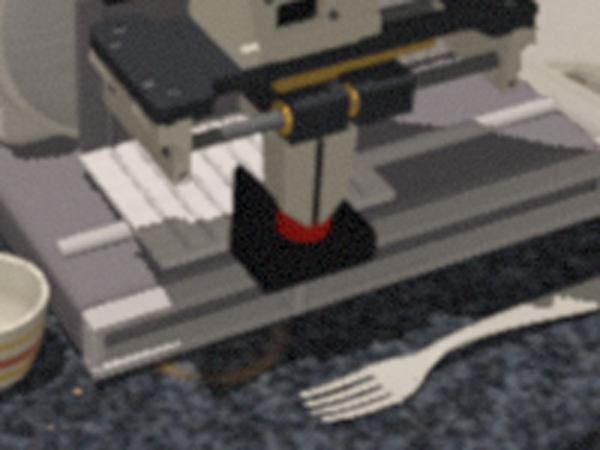

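The button is still down and the carriage is coming with the finger; the cup and fork are untouched. Now the last stretch, slower and watching the force along y.

Emit:
jog_arm:
  motion:
    - [[0,-0.003,0.0003,0,0,0,1],[0,-0.007,0.0005,0,0,0,1],[0,-0.011,0.0005,0,0,0,1],[0,-0.014,0.0005,0,0,0,1],[0,-0.016,0.0005,0,0,0,1],[0,-0.018,0.0005,0,0,0,1],[0,-0.019,0.0005,0,0,0,1],[0,-0.019,0.0005,0,0,0,1]]

```text
clock: 7.07
position: [0.4319, 0.2671, 0.077]
ee_rot: [-3.14, -0.08, -0.0]
force: [2.8, 0.2, 5.0]
width: 0.006
gripper_force: 2.3
```

Emit:
jog_arm:
  motion:
    - [[0,-0.001,0,0,0,0,1],[0,-0.002,0,0,0,0,1],[0,-0.002,0,0,0,0,1]]

```text
clock: 7.32
position: [0.4318, 0.2687, 0.0769]
ee_rot: [3.141, 0.08, 0.0]
force: [3.2, -1.3, 3.8]
width: 0.006
gripper_force: 2.3
```

Emit:
jog_arm:
  motion:
    - [[0.0005,-0.001,0,0,0,0,1],[0.0005,-0.002,0,0,0,0,1],[0.0005,-0.003,0,0,0,0,1],[0.0005,-0.003,0,0,0,0,1]]

```text
clock: 7.65
position: [0.4315, 0.2714, 0.0767]
ee_rot: [3.14, 0.08, -0.001]
force: [0.6, -2.0, 4.4]
width: 0.006
gripper_force: 2.3
```

Emit:
jog_arm:
  motion:
    - [[0,-0.001,0,0,0,0,1],[0,-0.002,0,0,0,0,1],[0,-0.002,0,0,0,0,1]]

```text
clock: 7.9
position: [0.4314, 0.2735, 0.0767]
ee_rot: [3.14, 0.08, -0.001]
force: [-0.5, -3.5, 4.6]
width: 0.001
gripper_force: 2.3
```

Emit:
jog_arm:
  motion:
    - [[0,-0.001,0,0,0,0,1],[0,-0.002,0,0,0,0,1],[0,-0.002,0,0,0,0,1]]

```text
clock: 8.15
position: [0.4316, 0.2758, 0.0768]
ee_rot: [3.14, 0.08, -0.001]
force: [-1.3, -2.7, 4.8]
width: 0.004
gripper_force: 2.3
```

Emit:
jog_arm:
  motion:
    - [[0,-0.001,0,0,0,0,1],[0,-0.002,0,0,0,0,1],[0,-0.002,0,0,0,0,1]]

```text
clock: 8.4
position: [0.4317, 0.2767, 0.0768]
ee_rot: [3.139, 0.079, -0.001]
force: [-0.4, -7.2, 6.8]
width: 0.0
gripper_force: 4.6
```

```bash
python3 - <<'E'
from m import *
for i in range(3):
    o=observe();print(o["position"],o["force"],o["clock"])
    im=get_image("side")
u,v=proj("side",o["position"]).astype(int)
cv2.imwrite("pics/n6.png",cv2.resize(im[v-70:v+80,u-100:u+100,::-1],(600,450),interpolation=cv2.INTER_CUBIC))
E
```

```text
[0.43166589 0.2766764  0.07680605] [-0.37413478 -7.18672521  6.81863674] 8.4
[0.4316773  0.2766414  0.07681889] [-0.71621735 -5.66675388  6.25087942] 8.45
[0.43165922 0.27667276 0.07680726] [-0.41361691 -6.07826509  6.88377634] 8.5
```

View pics/n6.png

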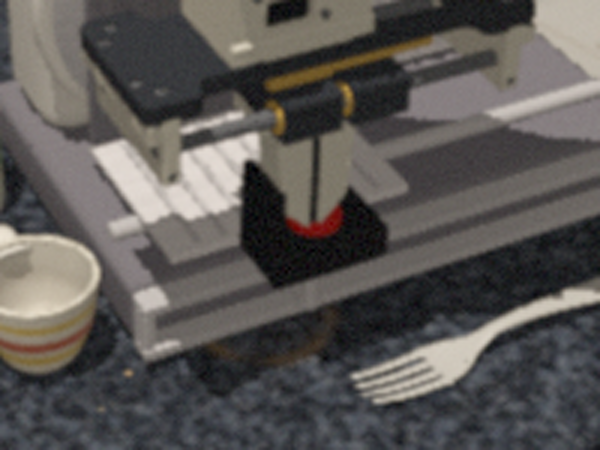

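The finger now rests on the fin and Fy has risen to 6–7 N at y = 0.2767, where I predicted the end stop. I'll lift straight up.

Emit:
jog_arm:
  motion:
    - [[0,0,-0.003,0,0,0,1],[0,0,-0.006,0,0,0,1],[0,0,-0.01,0,0,0,1],[0,0.0005,-0.015,0,0,0,1],[0,0.001,-0.025,0,0,0,1],[0,0.001,-0.04,0,0,0,1],[0,0.001,-0.055,0,0,0,1],[0,0.001,-0.075,0,0,0,1],[0,0.001,-0.095,0,0,0,1],[0,0.001,-0.11,0,0,0,1]]

```text
clock: 9.38
position: [0.432, 0.2779, 0.1896]
ee_rot: [-3.138, -0.081, -0.003]
force: [0.4, 0.2, -1.0]
width: 0.009
gripper_force: 0.0
```

Emit:
jog_arm:
  motion:
    - [[-0.01,0.03,-0.02,0,0,0,1],[-0.01,0.065,-0.04,0,0,0,1],[-0.01,0.1,-0.04,0,0,0,1],[-0.01,0.135,-0.04,0,0,0,1],[-0.01,0.17,-0.04,0,0,0,1],[-0.01,0.19,-0.04,0,0,0,1],[-0.01,0.2,-0.04,0,0,0,1],[-0.01,0.2,-0.04,0,0,0,1]]

```text
clock: 10.05
position: [0.4323, 0.075, 0.2277]
ee_rot: [-3.141, -0.075, -0.002]
force: [0.4, 0.4, -0.2]
width: 0.0
gripper_force: 0.0
```

```bash
python3 - <<'E'
from m import *
t=get_image("top");s=get_image("side");print(observe()["position"],observe()["force"])
ct,a=red("top",t,(350,291));cs,b=red("side",s,(350,260));print(ct,a,cs,b,atz("top",ct,.082),atz("side",cs,.08),fit([ray("top",ct),ray("side",cs)]))
for y in (.084,.076):print(proj("side",(.4325,.272,y)))
L,R=atz("top",(301,298),.04),0
cv2.imwrite("pics/e.png",cv2.hconcat([cv2.resize(i[y:y+225,x:x+200,::-1],(400,450),interpolation=cv2.INTER_CUBIC) for i,x,y in((t,290,125),(s,260,120))]))
E
```

```text
[0.43214121 0.07794539 0.22743871] [-0.41928618 -0.01763595  0.11029556]
[352.38222222 295.78666667] [344 288  17  17 225] [355.51171875 272.08984375] [347 264  19  17 256] [0.43302232 0.2703868  0.082     ] [0.42779105 0.27259545 0.08      ] [0.43470652 0.26950005 0.07417531]
[354.54163011 267.81786372]
[354.33418205 272.33389303]
```

View pics/e.png

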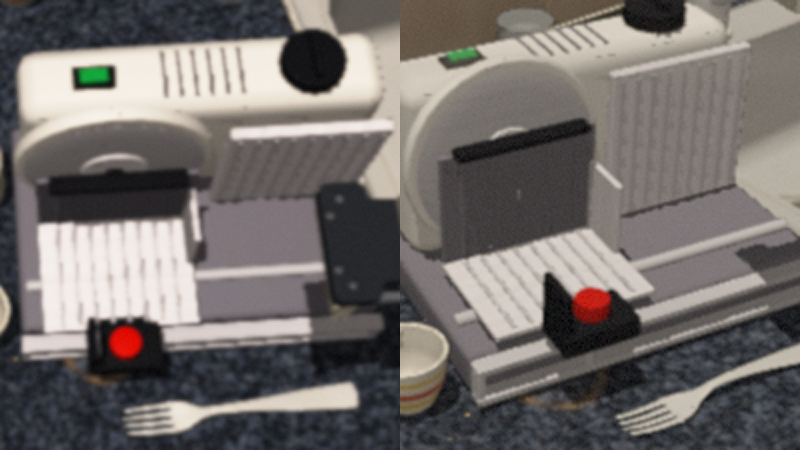

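The carriage stands in front of the blade. The button measures 74.2 mm high, against 74.1 mm before pressing by the same method, so it is fully up. The slicer, fork and cup are where they were, and the arm is clear.

```bash
python3 -c "
from cell import *
print(sign_off())"
```

```text
the job is handed in; nothing more can be done
None
```

The job is handed in: the carriage went past the catch to its left end stop in front of the blade, and the button sprang back to its full height, so it should be locked there. The slicer, fork and cup show no movement in the pictures I compared. I did not check the lemon and tin separately, and sign-off returned no verdict.

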